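# Load the sample changer rack in reverse order

## Robot

A 6-joint arm with a two-finger parallel gripper is mounted at the origin on a cart in front of the work surface, level with it; the furniture and walls round the work are solid. World frame = base frame: x ahead of the robot, y to its left, z up, the work surface at z = 0. Lengths are in m, angles in rad, forces in N, time in s.
With the tool pointing down it reaches from about 0.35 to 0.775 m from the base axis. Payload 7.3 kg.
Tool frame: the origin (TCP) lies at the very end of the fingers, on their centre line; the grasp point (between the pads) lies 19 mm behind it; z points along the fingers, y is the line along which they close (so a half turn about z gives the same grasp; the last joint's range is limited). The gripper opens to 92 mm and grips with 3 to 60 N. Pads are 19 mm wide; open, the fingers measure 130 mm over their backs; the gripper's body (75 mm by 190 mm) begins 47 mm behind the grasp point.
Start: joints at [-1.291, 0.342, 1.524, -0, 1.275, -0.146], TCP at [0.217, -0.478, 0.189] pointing down, gripper open.
Joint ranges: [-2.53, 2.53], [-0.77, 2.02], [0.04, 2.7], [-1, 4.14], [0.28, 2.66], [-3.11, 3.11]. Speed limits (rad/s): [2.57, 2.57, 3.14, 3.14, 3.14, 3.14].

## Interface

Orientations are given as [roll, pitch, yaw] about the fixed x, y, z axes, in that order (R = Rz(yaw) Ry(pitch) Rx(roll)).
In Python, from cell import robot gives the robot as it stands. The module is installed in compiled form; this text tells all that it offers.
- The arm moves only by the tool arm_command, never from a script. Its argument "moves" is a list of rows, each a list of 3 entries, a list of its own where there are three numbers: the shift along the tool's x, y, z in m, then the turn, a rotation vector about the tool's x, y, z in rad, then the finger opening in m, from 0 to 0.0918. In form: [[[dx, dy, dz], [ax, ay, az], claw], ...]. A call has exactly 5 rows; each row is the pose to reach, as a shift and turn from the pose commanded when the call began, along the tool's axes at that moment; what a row does not reach only later rows make up. A row lasts 1/10 s, in which the tool goes at most 50 mm and 8.59 degrees, less where a joint would pass 70% of its speed; a pose out of reach is approached as far as the arm can. A call with a gripper value outside its range is refused whole. The fingers move at their own pace and stop on an object; "squeeze" is the grip in N (left out, the last holds). Time passes only in rows, so rows that repeat a pose let the fingers close, or fill a call up. It gives the time, the measured TCP pose, the force, the opening and the grip force at its end, in the units of the state.
- robot.observe(): the state, without advancing time (a new reading comes with each control period).
- robot.read_camera(name): name is "scene" or "side" or "wrist"; returns the picture (480x640x3 uint8, red, green, blue); there is no depth.
- robot.camera_model(name): a dict with "fx", "fy", "cx", "cy" (pixels), "R" (3x3) and "t" (3): a world point X has camera coordinates R X + t. Camera axes: x right, y down, z forward; pixel columns grow to the right and rows downward; lengths in m; the calibration is good to about 2 mm. A picture is of the moment at which its call begins: read the wrist's pose just before it. camera_model takes no time and is no camera call; for the wrist camera it gives the pose at the moment of the call.
- robot.hand_in(): hands the job in; it is judged then, once.
The state is a dict: "time": time; "qpos": joint angles; "qvel": joint speeds; "joint_efforts": joint torques, N m; "tool_pos": TCP position; "tool_rot": TCP orientation; "contact_force": force on the tool from outside, world axes, zero at the start; "torque": the same for the moment, N m; "opening": finger opening in m; "grip_force": force on a finger pad.
Only numpy, scipy, OpenCV 4.12 (cv2) and the standard library are available. Lean on these libraries where they do the work, as an engineer would, in place of code of your own. Each camera call takes 0.05 s, during which the arm holds its last target. There are 200 camera calls.

## Task

Move the three reference discs and the sample cup from the grey prep rack to the green changer rack in reverse order, counting from the red end of each rack: what stands nearest the red end of the prep rack goes to the place farthest from the red end of the green rack, and so on, until the sample farthest from the prep rack's red end is nearest the green rack's. Set each one down upright, flat on the deck and centred on its circle, one in each place.

Things in the scene. Friction and masses are not known exactly. Their poses are not given: they have to be found in the camera images.
- prep_rack: Grey rack, 231 mm long, fixed; holds the samples at the start; origin mid-row at worktop level, +y along the row to the red end. Four places, black circles 42 mm across, at y +81, +27, -27, -81 mm (x 0) on a flat deck, top z 10 mm, x -40 to +40, long sides open. Ribs 3 mm thick, 10 mm above the deck, part the places (51 mm clear). A ledge with four tags (tops at z 7 mm) runs at x -40 to -62.
- changer_rack: Green rack, 231 mm long, fixed; empty at the start; origin mid-row at worktop level, +y along the row to the red end. Four places, black circles 42 mm across, at y +81, +27, -27, -81 mm (x 0) on a flat deck, top z 10 mm, x -40 to +40, long sides open. Ribs 3 mm thick, 10 mm above the deck, part the places (51 mm clear).
- copper_disc: Copper-coloured (reddish brown) metal reference disc, 32 mm across, 11 mm thick, lying flat. Origin: centre of its underside; z up. Rigid; pinch it across its diameter. 25 to 50 g.
- brass_disc: Brass-coloured (yellowish) metal reference disc, 32 mm across, 11 mm thick, lying flat. Origin: centre of its underside; z up. Rigid; pinch it across its diameter. 25 to 50 g.
- blue_disc: Blue ceramic reference disc, 32 mm across, 11 mm thick, lying flat. Origin: centre of its underside; z up. Rigid; pinch it across its diameter. 21 to 42 g.
- white_cup: White sample cup with a see-through greyish floor (from above a pale ring, grey inside), round, 32 mm across (34 mm over the ring at its foot), 24 mm tall, open top up. Origin: centre of its underside; z up. Rigid; pinch it across the outside. 11 to 23 g.
- tag_copper: Orange tag, 14 x 30 x 3 mm, fixed on the prep rack's ledge beside the place where the copper disc stood at the start; it stays there when the sample is gone. Origin: centre of its underside, at x = -52 mm in the prep rack's frame and the y of that place.
- tag_brass: Yellow tag, 14 x 30 x 3 mm, fixed on the prep rack's ledge beside the place where the brass disc stood at the start; it stays there when the sample is gone. Origin: centre of its underside, at x = -52 mm in the prep rack's frame and the y of that place.
- tag_blue: Blue tag, 14 x 30 x 3 mm, fixed on the prep rack's ledge beside the place where the blue disc stood at the start; it stays there when the sample is gone. Origin: centre of its underside, at x = -52 mm in the prep rack's frame and the y of that place.
- tag_white: White tag, 14 x 30 x 3 mm, fixed on the prep rack's ledge beside the place where the white cup stood at the start; it stays there when the sample is gone. Origin: centre of its underside, at x = -52 mm in the prep rack's frame and the y of that place.
There are look-alikes about, which are no part of the job. Leave any black or purple look-alike of the brass_disc alone. What is shaped like the blue_disc but pink or purple is not meant.

How it is judged:
At the end, for the whole second after the job is handed in: All four samples stand released, at rest and upright (0.12 rad) on the green deck (underside within 4 mm of it), each in the place mirroring its tag's (prep rack y becomes -y), within 13 mm of the circle's centre along the row and 14 mm across (((y of tag_copper in the frame of prep_rack between 0.061 and 0.101 m and y of copper_disc in the frame of changer_rack between -0.094 and -0.068 m) or (y of tag_copper in the frame of prep_rack between 0.007 and 0.047 m and y of copper_disc in the frame of changer_rack between -0.04 and -0.014 m) or (y of tag_copper in the frame of prep_rack between -0.047 and -0.007 m and y of copper_disc in the frame of changer_rack between 0.014 and 0.04 m) or (y of tag_copper in the frame of prep_rack between -0.101 and -0.061 m and y of copper_disc in the frame of changer_rack between 0.068 and 0.094 m)) and x of copper_disc in the frame of changer_rack between -0.014 and 0.014 m and z of copper_disc in the frame of changer_rack between 0.006 and 0.014 m and angle between each of copper_disc, brass_disc, blue_disc, white_cup's own z axis and vertical below 0.12 rad and linear speed of each of copper_disc, brass_disc, blue_disc, white_cup below 0.02 m/s and contact force between each of copper_disc, brass_disc, blue_disc, white_cup and the fingers below 0.05 N and ((y of tag_brass in the frame of prep_rack between 0.061 and 0.101 m and y of brass_disc in the frame of changer_rack between -0.094 and -0.068 m) or (y of tag_brass in the frame of prep_rack between 0.007 and 0.047 m and y of brass_disc in the frame of changer_rack between -0.04 and -0.014 m) or (y of tag_brass in the frame of prep_rack between -0.047 and -0.007 m and y of brass_disc in the frame of changer_rack between 0.014 and 0.04 m) or (y of tag_brass in the frame of prep_rack between -0.101 and -0.061 m and y of brass_disc in the frame of changer_rack between 0.068 and 0.094 m)) and x of brass_disc in the frame of changer_rack between -0.014 and 0.014 m and z of brass_disc in the frame of changer_rack between 0.006 and 0.014 m and ((y of tag_blue in the frame of prep_rack between 0.061 and 0.101 m and y of blue_disc in the frame of changer_rack between -0.094 and -0.068 m) or (y of tag_blue in the frame of prep_rack between 0.007 and 0.047 m and y of blue_disc in the frame of changer_rack between -0.04 and -0.014 m) or (y of tag_blue in the frame of prep_rack between -0.047 and -0.007 m and y of blue_disc in the frame of changer_rack between 0.014 and 0.04 m) or (y of tag_blue in the frame of prep_rack between -0.101 and -0.061 m and y of blue_disc in the frame of changer_rack between 0.068 and 0.094 m)) and x of blue_disc in the frame of changer_rack between -0.014 and 0.014 m and z of blue_disc in the frame of changer_rack between 0.006 and 0.014 m and ((y of tag_white in the frame of prep_rack between 0.061 and 0.101 m and y of white_cup in the frame of changer_rack between -0.094 and -0.068 m) or (y of tag_white in the frame of prep_rack between 0.007 and 0.047 m and y of white_cup in the frame of changer_rack between -0.04 and -0.014 m) or (y of tag_white in the frame of prep_rack between -0.047 and -0.007 m and y of white_cup in the frame of changer_rack between 0.014 and 0.04 m) or (y of tag_white in the frame of prep_rack between -0.101 and -0.061 m and y of white_cup in the frame of changer_rack between 0.068 and 0.094 m)) and x of white_cup in the frame of changer_rack between -0.014 and 0.014 m and z of white_cup in the frame of changer_rack between 0.006 and 0.014 m); the robot touches nothing.
It also fails if it takes over 112 s, if anything falls off the work surface, if the arm or the gripper's body presses on something with over 40 N, if the wrist force passes 120 N, or if a joint passes its speed limit or range.

## Working session

There is one attempt and no reset: what is moved stays moved. The work goes in short steps, Python scripts to look and compute and a tool call to move; the robot and the scene stay as the last step left them, time stands still between calls to the robot, and variables do not carry over. Pictures are saved under pics/ and viewed, at most 14 in all, crops included, and the job is handed in when it is done.

Besides the shell and the picture viewer there is one more tool, called as a command line: name --argument value ..., lists and objects as JSON in quotes. arm_command: Moves the arm, as the interface text tells. Its arguments: {"type":"object","properties":{"moves":{"type":"array"},"squeeze":{"type":"number"}},"required":["moves"]}

```bash
mkdir -p pics; python3 - <<'E'
from cell import robot
import cv2
print(robot.observe())
for n in("scene","side"):
    im=robot.read_camera(n); cv2.imwrite(f"pics/{n}0.png",im[:,:,::-1]); m=robot.camera_model(n); print(n,m)
E
```

```text
{'time': 0.0, 'qpos': array([-1.29095653e+00,  3.42748897e-01,  1.52503321e+00,  2.99710659e-05,
        1.27539465e+00, -1.45998715e-01]), 'qvel': array([ 1.07904375e-04, -3.98727323e-04,  2.77048043e-03,  1.96368332e-03,
       -4.38961444e-05, -1.77795170e-04]), 'joint_efforts': array([ 1.03308135e-03, -4.31243491e+01, -2.44219673e+01,  7.16590066e-02,
        5.57850022e-02, -1.21453668e-04]), 'tool_pos': array([ 0.2167681 , -0.47764212,  0.18842578]), 'tool_rot': array([-3.14002957e+00, -2.58810887e-04,  4.25829566e-01]), 'contact_force': array([ 0.65749513, -0.74900825, -0.28211733]), 'torque': array([-0.04671924, -0.00238571,  0.01638041]), 'grip_force': 0.0, 'opening': 0.09191539544161623}
scene {'fx': 487.5724391128645, 'fy': 487.5724391128645, 'cx': 315.8671444436488, 'cy': 250.48633707933695, 'R': array([[ 0.72989751, -0.68338369,  0.01537369],
       [-0.32730024, -0.36914568, -0.86983103],
       [ 0.60010347,  0.62985569, -0.49311016]]), 't': array([-0.44185611,  0.19376004,  0.67666276])}
side {'fx': 499.9503436108582, 'fy': 499.9503436108582, 'cx': 328.6605102866962, 'cy': 243.5529589160932, 'R': array([[ 0.8418607 , -0.53961223, -0.00944476],
       [-0.32928256, -0.49969805, -0.80117093],
       [ 0.4276021 ,  0.67758431, -0.59836105]]), 't': array([-0.493181  ,  0.17762586,  0.65440413])}
```

View pics/scene0.png

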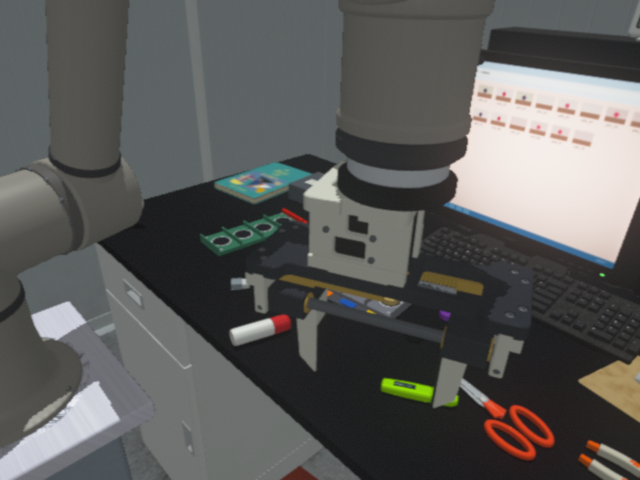

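View pics/side0.png

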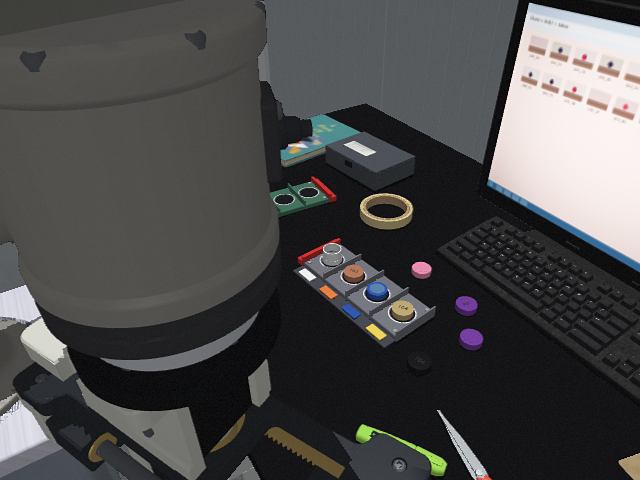

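The side view shows the prep rack. From the red end it holds the cup (332,254), copper (354,273), blue (377,292) and brass (402,311), and the tags stand in the same order. Look-alikes are pink (421,270), purple (466,305) and (471,338), and black (419,361), all off the rack. Only the yellowish, light-blue and brown discs on the rack fit. In the scene view the green rack is at about (205-300, 210-250), with its red end at the right.

```bash
cat > h.py <<'E'
from cell import robot
import cv2, numpy as np
def ray(m,uv,z):
    R,t=np.array(m["R"]),np.array(m["t"]); c=-R.T@t
    d=R.T@np.array([(uv[0]-m["cx"])/m["fx"],(uv[1]-m["cy"])/m["fy"],1]); return c+d*(z-c[2])/d[2]
def proj(m,X):
    p=np.array(m["R"])@np.array(X)+m["t"]; return np.array([m["fx"]*p[0]/p[2]+m["cx"],m["fy"]*p[1]/p[2]+m["cy"]])
def blobs(im,lo,hi,amin=25,box=None):
    hsv=cv2.cvtColor(im,cv2.COLOR_RGB2HSV); k=cv2.inRange(hsv,np.array(lo),np.array(hi))
    if box: b=np.zeros_like(k); x0,y0,x1,y1=box; b[y0:y1,x0:x1]=1; k*=b
    n,l,s,c=cv2.connectedComponentsWithStats(k)
    return [(c[i].round(1),int(s[i,4]),s[i,:4].tolist()) for i in range(1,n) if s[i,4]>=amin]
E
python3 - <<'E'
from h import *
s=cv2.imread("pics/side0.png")[:,:,::-1].copy(); c=cv2.imread("pics/scene0.png")[:,:,::-1].copy()
ms,mc=robot.camera_model("side"),robot.camera_model("scene")
B=(290,235,440,350)
for n,lo,hi in [("orange",(5,100,60),(15,255,255)),("blue",(100,120,60),(125,255,255)),("yel",(16,80,60),(32,255,255)),("white",(0,0,180),(179,40,255))]:
    for b in blobs(s,lo,hi,30,B): print(n,b,ray(ms,b[0],.01).round(4),ray(ms,b[0],.018).round(4))
for im,m,Bx in((s,ms,(270,170,345,265)),(c,mc,(190,200,310,260))):
    for b in blobs(im,(0,150,80),(6,255,255),15,Bx): print("red",b,ray(m,b[0],.015).round(4))
    for b in blobs(im,(0,0,0),(179,255,22),25,Bx): print("blk",b,ray(m,b[0],.01).round(4))
a=cv2.resize(s[160:360,250:450],None,fx=3,fy=3,interpolation=2)
a2=cv2.resize(c[195:260,190:320],None,fx=4,fy=4)
cv2.imwrite("pics/c1.png",a[:,:,::-1]);
E
```

```text
orange (array([353.2, 273.2]), 284, [344, 265, 20, 17]) [ 0.5549 -0.1215  0.01  ] [ 0.5493 -0.1292  0.018 ]
orange (array([327.9, 291.9]), 142, [319, 285, 19, 15]) [ 0.4969 -0.1367  0.01  ] [ 0.4923 -0.1442  0.018 ]
blue (array([376.6, 290.8]), 311, [367, 282, 21, 19]) [ 0.5609 -0.1757  0.01  ] [ 0.5553 -0.1825  0.018 ]
blue (array([350.8, 310.8]), 154, [341, 303, 20, 16]) [ 0.5029 -0.1898  0.01  ] [ 0.4982 -0.1964  0.018 ]
yel (array([402.1, 310.3]), 356, [391, 301, 23, 20]) [ 0.5666 -0.2302  0.01  ] [ 0.5608 -0.2362  0.018 ]
yel (array([375.7, 331.6]), 182, [365, 324, 22, 17]) [ 0.5086 -0.2429  0.01  ] [ 0.5038 -0.2487  0.018 ]
white (array([306.9, 274.2]), 97, [299, 269, 17, 12]) [ 0.4914 -0.0828  0.01  ] [ 0.4868 -0.0911  0.018 ]
white (array([368.8, 297.3]), 32, [363, 288, 19, 15]) [ 0.5422 -0.1809  0.01  ] [ 0.5369 -0.1877  0.018 ]
red (array([323.9, 188.9]), 213, [311, 176, 26, 26]) [0.6526 0.1217 0.015 ]
red (array([334.9, 240.9]), 45, [326, 238, 15, 7]) [ 0.5745 -0.038   0.015 ]
red (array([309.9, 254.6]), 210, [298, 244, 27, 21]) [ 0.5185 -0.0472  0.015 ]
blk (array([296.4, 177.6]), 158, [283, 170, 28, 16]) [0.6336 0.2005 0.01  ]
blk (array([322.3, 175.7]), 68, [313, 170, 18, 16]) [0.6835 0.1772 0.01  ]
blk (array([337.9, 182.4]), 162, [330, 170, 15, 29]) [0.6953 0.1352 0.01  ]
blk (array([277.8, 185.8]), 69, [270, 181, 17, 11]) [0.5847 0.1919 0.01  ]
blk (array([328. , 224.6]), 414, [307, 202, 38, 45]) [0.5951 0.0166 0.01  ]
blk (array([315.7, 217.2]), 99, [307, 207, 19, 21]) [0.5891 0.0498 0.01  ]
blk (array([299.5, 215.1]), 44, [292, 211, 16, 13]) [0.5674 0.0727 0.01  ]
blk (array([293.3, 235. ]), 372, [279, 215, 36, 45]) [0.5261 0.0232 0.01  ]
blk (array([295.4, 245.4]), 44, [289, 239, 15, 14]) [ 0.514  -0.0057  0.01  ]
red (array([293.5, 215.2]), 126, [282, 208, 26, 15]) [0.6567 0.1321 0.015 ]
```

View pics/c1.png

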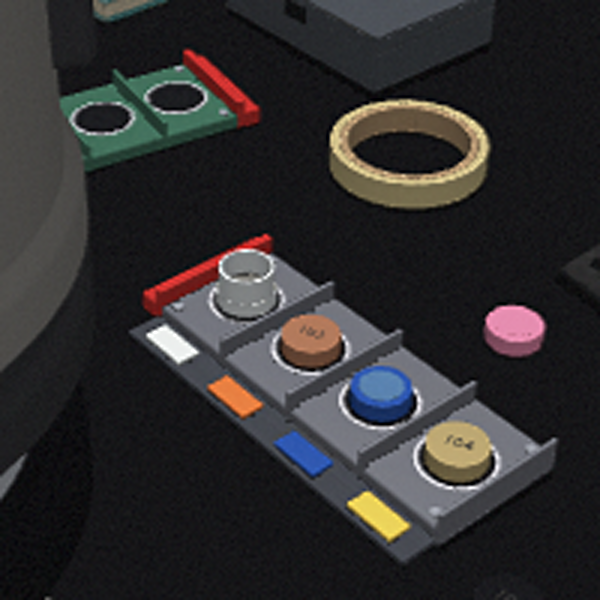

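The crop confirms the order from the red end: white cup, copper, blue, brass, with matching tags. The green places, counted from the red end, are therefore brass, blue, copper, cup.

Next I move over the prep rack.

arm_command --moves '[[[0.41,-0.08,-0.06],[0,0,-1.25],0.0918],[[0.41,-0.08,-0.06],[0,0,-1.25],0.0918],[[0.41,-0.08,-0.06],[0,0,-1.25],0.0918],[[0.41,-0.08,-0.06],[0,0,-1.25],0.0918],[[0.41,-0.08,-0.06],[0,0,-1.25],0.0918]]' --squeeze 15

```text
time: 0.6
tool_pos: [0.4197, -0.3331, 0.2247]
tool_rot: [-3.141, -0.0, 1.182]
contact_force: [0.3, -1.0, 1.0]
opening: 0.0917
grip_force: 0.0
```

```bash
cat >> h.py <<'E'
from scipy.spatial.transform import Rotation as Ro
def delta(target,yaw,start=None,syaw=None):
    o=robot.observe()
    R0=Ro.from_euler("xyz",o["tool_rot"] if syaw is None else [np.pi,0,syaw]); p=o["tool_pos"] if start is None else np.array(start)
    T=Ro.from_euler("xyz",[np.pi,0,yaw])
    return R0.inv().apply(np.array(target)-p).round(4),(R0.inv()*T).as_rotvec().round(4)
E
python3 - <<'E'
from h import *
print(delta([.55,-.15,.27],1.678))
for n in("scene","side"):
    im=robot.read_camera(n); cv2.imwrite(f"pics/{n}1.png",im[:,:,::-1])
a=cv2.imread("pics/scene1.png")[150:300,150:350]; b=cv2.imread("pics/side1.png")[150:300,150:350]
cv2.imwrite("pics/c2.png",np.vstack([cv2.resize(x,None,fx=4,fy=2) for x in(a,b)]))
E
```

```text
(array([ 0.2189,  0.0511, -0.0453]), array([-4.000e-04, -3.000e-04, -4.963e-01]))
```

View pics/c2.png

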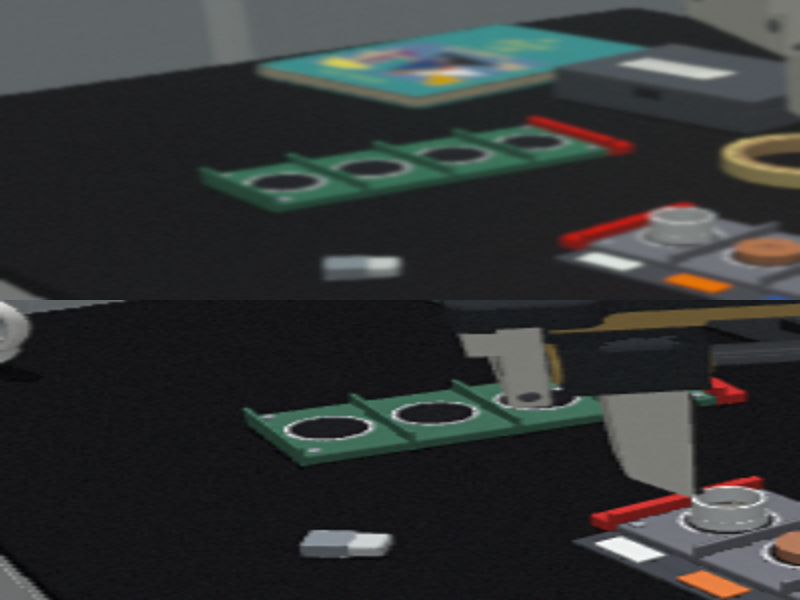

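All four green places show in the scene view at about (221,241), (243,233), (263,227) and (283,221), with the red end on the right. The two far ones also show in the side view.

arm_command --moves '[[[0.22,0.05,-0.045],[0,0,-0.496],0.07],[[0.22,0.05,-0.045],[0,0,-0.496],0.07],[[0.22,0.05,-0.045],[0,0,-0.496],0.07],[[0.22,0.05,-0.045],[0,0,-0.496],0.07],[[0.22,0.05,-0.045],[0,0,-0.496],0.07]]'

```text
time: 1.2
tool_pos: [0.5504, -0.1486, 0.27]
tool_rot: [3.141, -0.0, 1.674]
contact_force: [0.3, -0.6, 0.4]
opening: 0.0702
grip_force: 0.0
```

```bash
python3 - <<'E'
from h import *
def seed(fn,m,pts):
    hsv=cv2.cvtColor(cv2.imread(fn),cv2.COLOR_BGR2HSV); k=cv2.inRange(hsv[:,:,2],0,50)
    n,l,s,c=cv2.connectedComponentsWithStats(k,connectivity=4)
    for p in pts:
        i=l[p[1],p[0]]; print(fn,p,s[i].tolist(),c[i].round(1),ray(m,c[i],.01).round(4))
ms,mc=robot.camera_model("side"),robot.camera_model("scene")
seed("pics/scene1.png",mc,[(221,241),(243,233),(263,227),(283,221)])
seed("pics/side1.png",ms,[(232,214),(259,206)])
seed("pics/side0.png",ms,[(284,199),(308,193)])
im=robot.read_camera("wrist"); m=robot.camera_model("wrist"); print(m,robot.observe()["tool_pos"],robot.observe()["tool_rot"])
cv2.imwrite("pics/w1.png",im[:,:,::-1])
E
```

```text
pics/scene1.png (221, 241) [214, 238, 14, 6, 64] [220.6 240.7] [0.4637 0.1471 0.01  ]
pics/scene1.png (243, 233) [236, 231, 14, 6, 55] [242.3 233.7] [0.5174 0.1428 0.01  ]
pics/scene1.png (263, 227) [257, 225, 13, 5, 49] [263.  226.9] [0.5717 0.139  0.01  ]
pics/scene1.png (283, 221) [278, 219, 11, 4, 40] [283.  220.5] [0.6265 0.1345 0.01  ]
pics/side1.png (232, 214) [223, 209, 19, 10, 150] [232.  213.6] [0.4632 0.1478 0.01  ]
pics/side1.png (259, 206) [250, 202, 18, 9, 137] [258.5 206.1] [0.5169 0.1439 0.01  ]
pics/side0.png (284, 199) [276, 195, 17, 9, 130] [284. 199.] [0.5706 0.1396 0.01  ]
pics/side0.png (308, 193) [300, 188, 18, 9, 122] [308.3 192. ] [0.6242 0.1358 0.01  ]
{'fx': 357.67576943897944, 'fy': 357.67576943897944, 'cx': 322.58523229723505, 'cy': 242.12961830725519, 'R': array([[ 0.99464888,  0.10327124,  0.00294075],
       [ 0.09759829, -0.94858445,  0.3011015 ],
       [ 0.03388467, -0.29920326, -0.95358756]]), 't': array([-0.53593906, -0.2545516 ,  0.40661041])} [ 0.55225377 -0.14594847  0.27050933] [ 3.13894409e+00 -1.51688942e-03  1.67472486e+00]
```

View pics/w1.png

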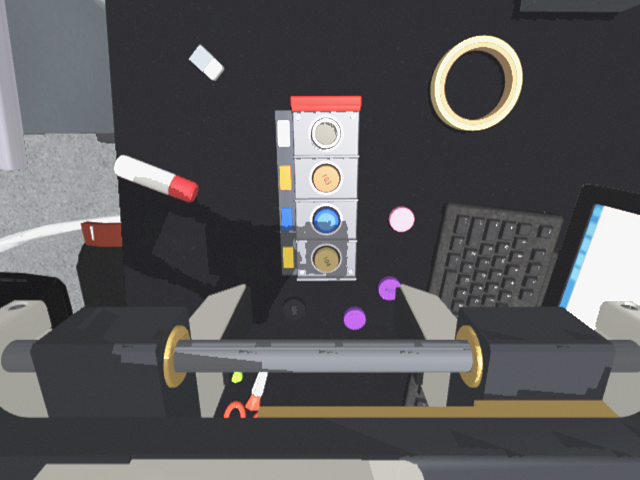

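The wrist view shows the prep rack with cup (325,133), copper (326,179), blue (326,219) and brass (327,258). The pink, purple and black look-alikes are clear of the row. I'll refine the pick points from a fresh settled wrist picture.

```bash
python3 - <<'E'
from h import *
m=robot.camera_model("wrist"); im=robot.read_camera("wrist"); 
B=(295,105,358,280)
hsv=cv2.cvtColor(im,cv2.COLOR_RGB2HSV)
for n,lo,hi,z in [("brass",(14,60,60),(32,255,255),.021),("copper",(5,90,90),(17,255,255),.021),("blue",(95,120,60),(125,255,255),.021)]:
    for b in blobs(im,lo,hi,150,B): print(n,b,ray(m,b[0],z).round(4))
print("cup",ray(m,(325.5,133),.03).round(4))
o=robot.observe();print(o["tool_pos"],o["tool_rot"])
print(delta([.5622,-.2352,.10],1.678),delta([.5622,-.2352,.0125],1.678))
E
```

```text
brass (array([323.5, 180.6]), 448, [311, 169, 25, 24]) [ 0.5528 -0.1245  0.021 ]
brass (array([324. , 260.8]), 491, [312, 249, 25, 25]) [ 0.5645 -0.2297  0.021 ]
blue (array([323.8, 221.3]), 269, [312, 210, 25, 25]) [ 0.5586 -0.1761  0.021 ]
cup [ 0.5492 -0.0682  0.03  ]
[ 0.55081975 -0.14831164  0.26982055] [ 3.14056659e+00 -3.03961721e-04  1.67482890e+00]
(array([-0.0877,  0.0021,  0.1698]), array([ 0.001 , -0.0003, -0.0032])) (array([-0.0877,  0.002 ,  0.2573]), array([ 0.001 , -0.0003, -0.0032]))
```

arm_command --moves '[[[-0.045,0.003,0.03],[0,0,-0.003],0.07],[[-0.085,0.003,0.06],[0,0,-0.003],0.07],[[-0.085,0.003,0.11],[0,0,-0.003],0.07],[[-0.085,0.003,0.16],[0,0,-0.003],0.07],[[-0.085,0.003,0.19],[0,0,-0.003],0.07]]'

```text
time: 1.8
tool_pos: [0.5575, -0.2361, 0.0752]
tool_rot: [-3.136, -0.003, 1.671]
contact_force: [-0.5, -0.0, -0.4]
opening: 0.07
grip_force: 0.0
```

```bash
python3 - <<'E'
from h import *
robot.read_camera("wrist")
S=robot.read_camera("scene"); D=robot.read_camera("side"); m=robot.camera_model("wrist"); W=robot.read_camera("wrist")
o=robot.observe();print(o["tool_pos"],o["tool_rot"])
for n,im,mm in(("scene",S,robot.camera_model("scene")),("side",D,robot.camera_model("side")),("wrist",W,m)):
    p=[proj(mm,(x,y,.02)) for x,y in((.5622,-.2352),(.5564,-.1815),(.5506,-.1278))]
    print(n,[q.round() for q in p])
    for c,lo,hi in [("brass",(16,60,60),(32,255,255)),("blue",(95,120,60),(125,255,255)),("copper",(3,70,60),(16,255,255))]:
        for b in blobs(im,lo,hi,60):
            if min(np.linalg.norm(b[0]-q) for q in p)<(40 if n=="wrist" else 14): print(c,b,ray(mm,b[0],.021 if n=="wrist" else .0175).round(4))
cv2.imwrite("pics/w2.png",np.hstack([W[:,:,::-1],D[:,:,::-1]])[:, ::1][::2,::2]);
E
```

```text
[ 0.56038409 -0.23627148  0.08009332] [-3.14107173e+00  1.09536537e-04  1.67328119e+00]
scene [array([390., 296.]), array([365., 284.]), array([341., 274.])]
brass (array([390.1, 297.6]), 238, [381, 290, 19, 16]) [ 0.561  -0.2375  0.0175]
blue (array([364.9, 286. ]), 199, [357, 280, 17, 13]) [ 0.5553 -0.1834  0.0175]
copper (array([341.6, 275.2]), 194, [334, 269, 17, 14]) [ 0.5498 -0.1297  0.0175]
side [array([402., 309.]), array([377., 289.]), array([353., 271.])]
brass (array([402.2, 310.3]), 364, [391, 301, 23, 20]) [ 0.5613 -0.2359  0.0175]
blue (array([376.6, 290.8]), 310, [367, 282, 21, 19]) [ 0.5556 -0.1821  0.0175]
copper (array([353.2, 273. ]), 296, [344, 265, 20, 17]) [ 0.5499 -0.1283  0.0175]
wrist [array([327., 245.]), array([326., 171.]), array([326.,  87.])]
brass (array([321.,  91.]), 728, [307, 59, 46, 50]) [ 0.5475 -0.1305  0.021 ]
brass (array([331.9, 243.5]), 852, [308, 218, 45, 44]) [ 0.5659 -0.2335  0.021 ]
blue (array([329.9, 166.7]), 791, [307, 144, 47, 47]) [ 0.5585 -0.1782  0.021 ]
copper (array([327.9,  98.1]), 140, [305, 74, 51, 37]) [ 0.5524 -0.1343  0.021 ]
```

View pics/w2.png

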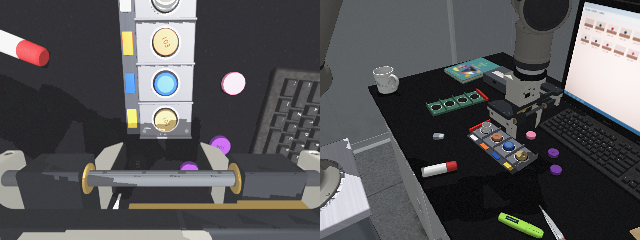

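Two fixed cameras agree on brass at (0.561, -0.236). Now descending slowly and closing.

arm_command --moves '[[[0.001,0.001,0.02],[0,0,-0.003],0.055],[[0.001,0.001,0.04],[0,0,-0.003],0.055],[[0.001,0.001,0.055],[0,0,-0.003],0.055],[[0.001,0.001,0.064],[0,0,-0.003],0.055],[[0.001,0.001,0.067],[0,0,-0.003],0.055]]'

```text
time: 2.5
tool_pos: [0.5624, -0.2347, 0.0139]
tool_rot: [3.14, 0.001, 1.678]
contact_force: [-0.3, 0.7, -0.6]
opening: 0.055
grip_force: 0.0
```

arm_command --moves '[[[0,0,0],[0,0,0],0.055],[[0,0,0],[0,0,0],0.02],[[0,0,0],[0,0,0],0.02],[[0,0,0],[0,0,0],0.02],[[0,0,0],[0,0,0],0.02]]' --squeeze 15

```text
time: 3.0
tool_pos: [0.5619, -0.2341, 0.013]
tool_rot: [3.141, 0.0, 1.678]
contact_force: [-0.3, -0.7, -1.1]
opening: 0.0275
grip_force: 0.0
```

The opening is below the disc diameter with no grip force, so I'll look before anything else.

```bash
python3 - <<'E'
from h import *
D=robot.read_camera("side");W=robot.read_camera("wrist");S=robot.read_camera("scene")
o=robot.observe();print(o["tool_pos"],o["opening"],o["grip_force"])
f=lambda a,x,y,w,h:cv2.resize(a[y:y+h,x:x+w],(400,300))
cv2.imwrite("pics/g1.png",np.vstack([np.hstack([f(D,350,260,100,75),f(S,340,250,100,75)]),np.hstack([f(W,230,130,200,150),f(W,0,0,640,480)])])[:,:,::-1])
E
```

```text
[ 0.56177332 -0.23401456  0.01271642] 0.020913900152074713 0.0
```

View pics/g1.png

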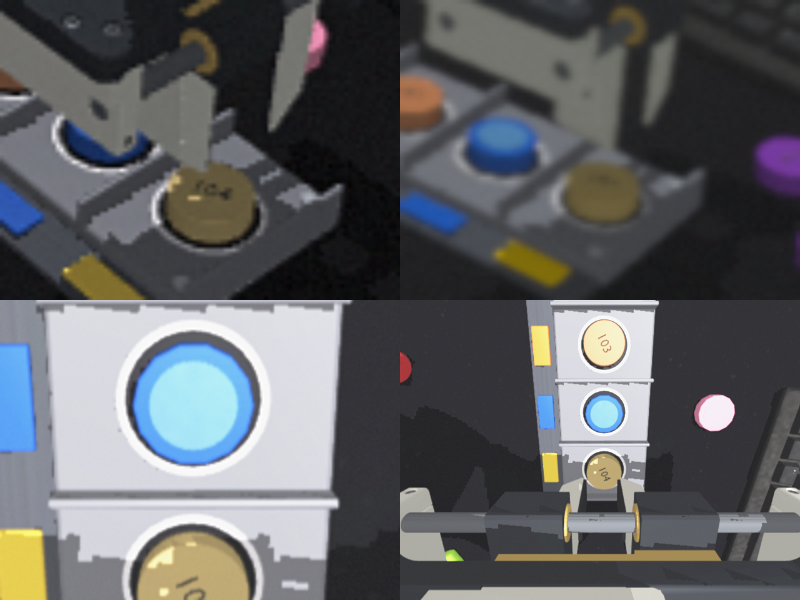

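```bash
python3 - <<'E'
from h import *
def P(n): m=robot.camera_model(n); K=np.array([[m["fx"],0,m["cx"]],[0,m["fy"],m["cy"]],[0,0,1]]); return K@np.c_[m["R"],m["t"]]
def tri(a,b):
    X=cv2.triangulatePoints(P("side"),P("scene"),np.array(a,float),np.array(b,float))[:,0]; return (X[:3]/X[3]).round(4)
D=robot.read_camera("side");S=robot.read_camera("scene");W=robot.read_camera("wrist")
print(tri((410,297),(395,284)),tri((402,301),(386,287)),tri((419,292),(401,281)))
o=robot.observe();print(o["tool_pos"],o["opening"],o["grip_force"])
print([proj(robot.camera_model(n),o["tool_pos"]).round(1) for n in("side","scene","wrist")])
f=lambda a,x,y,w,h:cv2.resize(a[y:y+h,x:x+w],(400,300),interpolation=2)
cv2.imwrite("pics/g2.png",np.vstack([np.hstack([f(D,370,260,80,60),f(S,355,250,80,60)]),np.hstack([f(W,230,230,200,150),f(W,270,230,100,75)])])[:,:,::-1])
E
```

```text
[ 0.5704 -0.2386  0.0418] [ 0.5645 -0.2269  0.0303] [ 0.5908 -0.2355  0.0382]
[ 0.56174289 -0.23401761  0.01265027] 0.02022982984099367 0.0
[array([401.3, 311.8]), array([388.6, 298.8]), array([321. , 274.8])]
```

View pics/g2.png

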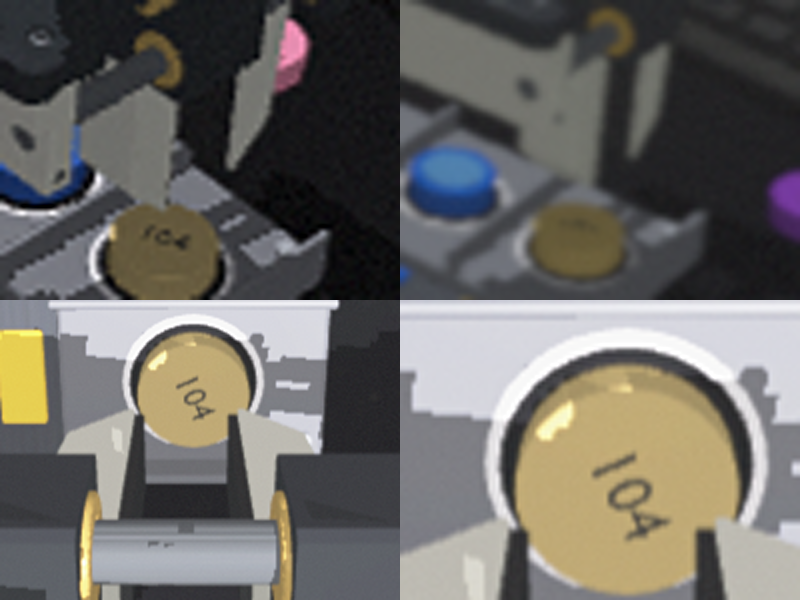

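```bash
python3 - <<'E'
from h import *
for n in("side","scene","wrist"):
    m=robot.camera_model(n)
    for x in(.5515,.572):
        print(n,x,[[proj(m,(x,y,z)).round(0).astype(int).tolist() for y in(-.2245,-.2435)] for z in(.013,.023,.033,.043)])
E
```

```text
side 0.5515 [[[392, 310], [400, 318]], [[392, 306], [401, 313]], [[393, 300], [401, 308]], [[393, 295], [402, 303]]]
side 0.572 [[[403, 305], [411, 313]], [[403, 300], [412, 308]], [[404, 295], [412, 303]], [[404, 290], [413, 298]]]
scene 0.5515 [[[381, 299], [389, 303]], [[381, 294], [390, 299]], [[382, 289], [390, 294]], [[382, 284], [391, 289]]]
scene 0.572 [[[388, 294], [397, 299]], [[389, 290], [397, 294]], [[389, 285], [398, 289]], [[390, 280], [398, 285]]]
wrist 0.5515 [[[305, 258], [302, 288]], [[304, 264], [301, 295]], [[303, 271], [300, 304]], [[302, 279], [299, 313]]]
wrist 0.572 [[[340, 262], [336, 291]], [[341, 268], [337, 299]], [[342, 275], [338, 307]], [[343, 283], [339, 316]]]
```

```bash
python3 - <<'E'
from h import *
m=robot.camera_model("scene"); p=np.array([.2168,-.4776,.1884]); ty=np.array([.413,-.911,0]);tx=np.array([.911,.413,0])
for dz in(0,.02,.035,.05): print(dz,[proj(m,p+s*.046*ty+k*.0095*tx+[0,0,dz]).round().astype(int).tolist() for s in(-1,1) for k in (-1,1)])
o=robot.observe();print(o["tool_pos"],o["opening"],o["qpos"].round(3))
a=cv2.imread("pics/scene0.png")[300:420,280:480]; cv2.imwrite("pics/f.png",cv2.resize(a,None,fx=4,fy=4))
E
```

```text
0 [[315, 402], [323, 387], [421, 436], [426, 419]]
0.02 [[316, 385], [324, 370], [425, 419], [429, 402]]
0.035 [[316, 371], [324, 357], [427, 405], [432, 388]]
0.05 [[316, 357], [325, 343], [430, 391], [434, 374]]
[ 0.56174289 -0.23401761  0.01265027] 0.02022982984099367 [-0.521  0.672  1.493 -0.     0.977 -0.628]
```

View pics/f.png

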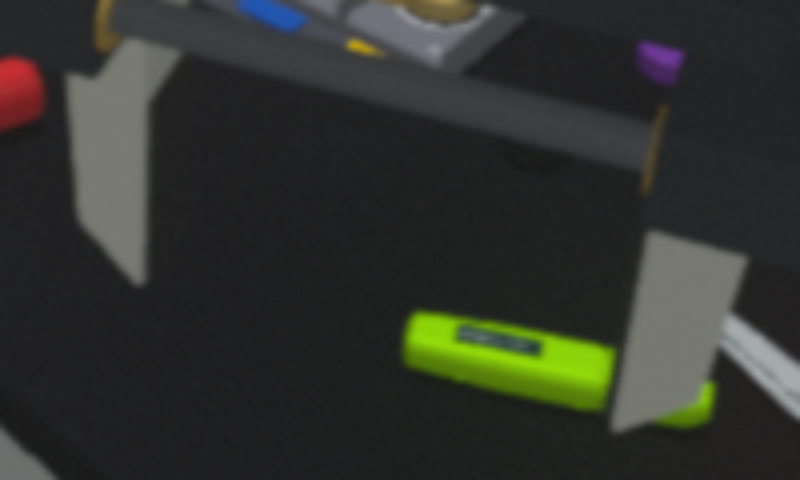

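The finger ends sit about 34 mm above the reported TCP, both in this picture and at the start. The fingers therefore closed above the disc without touching it. I'll open and go further down in small steps, watching the force.

arm_command --moves '[[[0,0,0],[0,0,0],0.055],[[0,0,0],[0,0,0],0.055],[[0,0,0],[0,0,0],0.055],[[0,0,0],[0,0,0],0.055],[[0,0,0.01],[0,0,0],0.055]]'

```text
time: 3.8
tool_pos: [0.5628, -0.2346, 0.0036]
tool_rot: [3.139, 0.002, 1.678]
contact_force: [0.6, -0.1, -1.1]
opening: 0.0533
grip_force: 0.0
```

arm_command --moves '[[[0,-0.001,0.006],[0,0,0],0.055],[[0,-0.001,0.012],[0,0,0],0.055],[[0,-0.001,0.018],[0,0,0],0.055],[[0,-0.001,0.02],[0,0,0],0.055],[[0,-0.001,0.02],[0,0,0],0.055]]'

```text
time: 4.3
tool_pos: [0.5605, -0.234, -0.0178]
tool_rot: [-3.141, -0.0, 1.678]
contact_force: [0.4, -1.0, -0.5]
opening: 0.0549
grip_force: 0.0
```

```bash
python3 - <<'E'
from h import *
D=robot.read_camera("side");S=robot.read_camera("scene")
o=robot.observe();print(o["tool_pos"],o["opening"],o["contact_force"])
f=lambda a,x,y,w,h:cv2.resize(a[y:y+h,x:x+w],(400,300),interpolation=2)
cv2.imwrite("pics/g3.png",np.hstack([f(D,360,270,80,60),f(S,350,260,80,60)])[:,:,::-1])
E
```

```text
[ 0.56091582 -0.23421702 -0.01720903] 0.054715054956343365 [-1.01504122  0.02710426 -0.24012984]
```

View pics/g3.png

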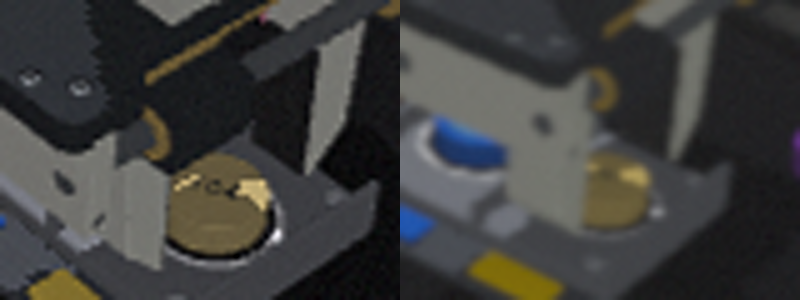

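The fingers now straddle the brass disc close to the deck. I'll go 3 mm lower and close.

arm_command --moves '[[[0,0.001,0.002],[0,0,0],0.055],[[0,0.001,0.003],[0,0,0],0.05],[[0,0.001,0.003],[0,0,0],0.02],[[0,0.001,0.003],[0,0,0],0.02],[[0,0.001,0.003],[0,0,0],0.02]]' --squeeze 15

```text
time: 4.9
tool_pos: [0.5618, -0.234, -0.0202]
tool_rot: [3.141, 0.0, 1.678]
contact_force: [1.1, 0.5, 0.2]
opening: 0.0306
grip_force: 15.2
```

arm_command --moves '[[[0,0,0],[0,0,0],0.02],[[0,0,0],[0,0,0],0.02],[[0,0,-0.003],[0,0,0],0.02],[[0,0,-0.015],[0,0,0],0.02],[[0,0,-0.04],[0,0,0],0.02]]'

```text
time: 5.4
tool_pos: [0.5605, -0.2333, 0.019]
tool_rot: [-3.138, -0.002, 1.678]
contact_force: [0.4, -0.1, -1.0]
opening: 0.0308
grip_force: 15.0
```

arm_command --moves '[[[0.02,0.01,-0.05],[0,0,-1.389],0.02],[[0.36,0.103,-0.05],[0,0,-1.389],0.02],[[0.36,0.103,-0.05],[0,0,-1.389],0.02],[[0.36,0.103,-0.05],[0,0,-1.389],0.02],[[0.36,0.103,-0.05],[0,0,-1.389],0.02]]'

```text
time: 5.9
tool_pos: [0.6013, -0.0157, 0.0691]
tool_rot: [3.141, 0.001, 2.434]
contact_force: [0.2, -0.4, -1.4]
opening: 0.0308
grip_force: 15.0
```

```bash
python3 - <<'E'
from h import *
robot.read_camera("wrist");robot.read_camera("wrist")
o=robot.observe();print(o["tool_pos"],o["tool_rot"],o["grip_force"]);print(delta([.625,.1355,.05],3.067))
E
```

```text
[ 0.60155178 -0.01127833  0.06901498] [3.13944245e+00 1.66679927e-04 2.43777756e+00] 14.999155104160309
(array([0.0771, 0.127 , 0.0193]), array([ 0.002 ,  0.0008, -0.6292]))
```

arm_command --moves '[[[0.077,0.127,0.02],[0,0,-0.629],0.02],[[0.077,0.127,0.02],[0,0,-0.629],0.02],[[0.077,0.127,0.02],[0,0,-0.629],0.02],[[0.077,0.127,0.02],[0,0,-0.629],0.02],[[0.077,0.127,0.02],[0,0,-0.629],0.02]]'

```text
time: 6.5
tool_pos: [0.6259, 0.1299, 0.0481]
tool_rot: [-3.141, 0.0, 3.061]
contact_force: [0.2, -0.5, 0.2]
opening: 0.0306
grip_force: 15.0
```

```bash
python3 - <<'E'
from h import *
robot.read_camera("wrist");D=robot.read_camera("side");S=robot.read_camera("scene"); W=robot.read_camera("wrist")
o=robot.observe();print(o["tool_pos"],o["tool_rot"],o["grip_force"]);print(delta([.625,.1355,-.02],3.067))
f=lambda a,x,y,w,h:cv2.resize(a[y:y+h,x:x+w],(400,300),interpolation=2)
cv2.imwrite("pics/p1.png",np.vstack([np.hstack([f(D,230,130,120,90),f(S,220,150,120,90)]),np.hstack([f(W,0,0,640,480),f(W,220,180,200,150)])])[:,:,::-1])
E
```

```text
[0.62614581 0.1274612  0.04830494] [-3.14137800e+00  5.81892298e-04  3.05183200e+00] 14.999852478504181
(array([0.0019, 0.0079, 0.0683]), array([-0.0002,  0.0006, -0.0152]))
```

View pics/p1.png

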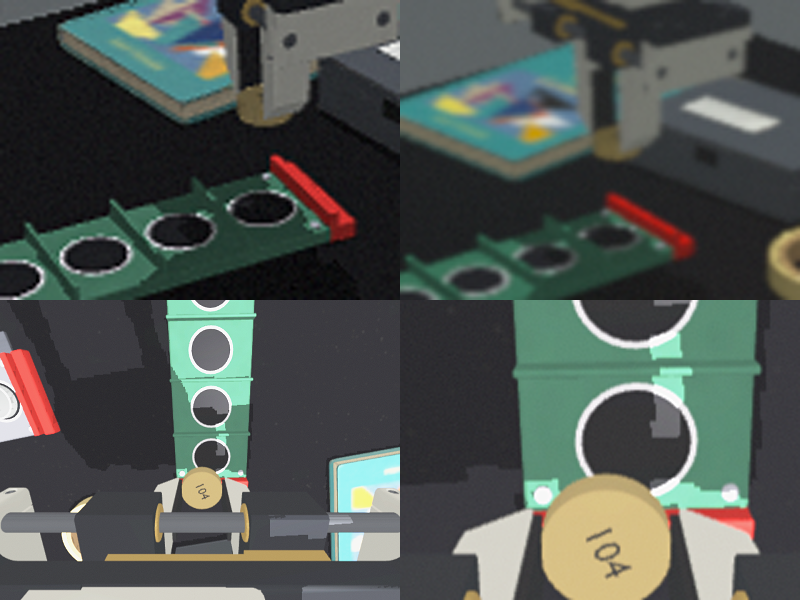

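The disc is held level at the fingertips beside the red-end place. The wrist view shows it centred across the rack. Lowering now with the correction.

arm_command --moves '[[[0.002,0.008,0.01],[0,0,-0.015],0.02],[[0.002,0.008,0.03],[0,0,-0.015],0.02],[[0.002,0.008,0.045],[0,0,-0.015],0.02],[[0.002,0.008,0.05],[0,0,-0.015],0.02],[[0.002,0.008,0.05],[0,0,-0.015],0.02]]'

```text
time: 7.2
tool_pos: [0.6238, 0.1368, -0.0035]
tool_rot: [-3.141, -0.002, 3.071]
contact_force: [0.9, 0.2, 0.2]
opening: 0.0308
grip_force: 15.0
```

```bash
python3 - <<'E'
from h import *
robot.read_camera("wrist");D=robot.read_camera("side");S=robot.read_camera("scene")
o=robot.observe();print(o["tool_pos"],o["tool_rot"],o["contact_force"]);print(delta([.625,.1355,-.02],3.067))
for im,n in((D,"side"),(S,"scene")):
    m=robot.camera_model(n)
    for b in blobs(im,(14,60,40),(32,255,255),40):
        X=ray(m,b[0],.026)
        if np.hypot(X[0]-.625,X[1]-.135)<.04: print(n,b,X)
E
```

```text
[ 0.62522541  0.1370208  -0.00153693] [3.14145289e+00 1.37398042e-03 3.07145255e+00] [-0.5486993  -0.47405701 -0.43749236]
(array([ 0.0001, -0.0015,  0.0185]), array([0.0001, 0.0014, 0.0045]))
side (array([304.2, 183.4]), 97, [299, 177, 16, 13]) [0.6213446  0.14594261 0.026     ]
scene (array([280. , 212.2]), 86, [275, 207, 14, 11]) [0.62861634 0.14748222 0.026     ]
```

arm_command --moves '[[[0,-0.001,0.01],[0,0,0.004],0.02],[[0,-0.001,0.016],[0,0,0.004],0.02],[[0,-0.001,0.018],[0,0,0.004],0.02],[[0,-0.001,0.018],[0,0,0.004],0.02],[[0,-0.001,0.018],[0,0,0.004],0.02]]'

```text
time: 7.85
tool_pos: [0.6242, 0.136, -0.0203]
tool_rot: [-3.141, -0.001, 3.068]
contact_force: [-1.0, -0.7, 2.0]
opening: 0.0306
grip_force: 15.0
```

arm_command --moves '[[[0,0,0],[0,0,0],0.055],[[0,0,0],[0,0,0],0.055],[[0,0,0],[0,0,0],0.055],[[0,0,0],[0,0,0],0.055],[[0,0,-0.02],[0,0,0],0.055]]'

```text
time: 8.35
tool_pos: [0.6224, 0.1358, -0.0028]
tool_rot: [-3.141, -0.005, 3.068]
contact_force: [-0.1, 0.2, -0.3]
opening: 0.0546
grip_force: 0.0
```

arm_command --moves '[[[0,0,-0.05],[0,0,0],0.07],[[0,0,-0.08],[0,0,0.2],0.07],[[0.1,-0.1,-0.08],[0,0,0.6],0.07],[[0.1,-0.15,-0.08],[0,0,0.6],0.07],[[0.1,-0.15,-0.08],[0,0,0.6],0.07]]'

```text
time: 8.85
tool_pos: [0.5301, 0.0195, 0.0801]
tool_rot: [3.141, 0.001, 2.463]
contact_force: [0.6, -1.2, -0.3]
opening: 0.07
grip_force: 0.0
```

```bash
cat >> h.py <<'E'
COL={"brass":((16,60,40),(32,255,255)),"blue":((95,120,50),(125,255,255)),"copper":((3,70,50),(16,255,255))}
def look(z=.0175):
    for n in("side","scene"):
        m=robot.camera_model(n); im=robot.read_camera(n)
        for k,(lo,hi) in COL.items():
            for b in blobs(im,lo,hi,60):
                X=ray(m,b[0],z)
                if .42<X[0]<.67 and (.1<X[1]<.18 or (X[0]>.53 and -.26<X[1]<-.05)) and b[1]<500: print(n,k,b,X[:2].round(4))
    o=robot.observe();print(o["tool_pos"].round(4),o["tool_rot"].round(3),o["grip_force"])
E
python3 - <<'E'
from h import *
look(); print(delta([.5555,-.182,.05],1.678))
E
```

```text
side brass (array([307.7, 190.6]), 167, [300, 185, 16, 12]) [0.6199 0.1303]
side blue (array([376.6, 290.8]), 313, [367, 282, 21, 19]) [ 0.5556 -0.1821]
side copper (array([353.3, 273.1]), 302, [344, 265, 20, 18]) [ 0.5499 -0.1286]
scene brass (array([282.5, 219.2]), 97, [276, 215, 14, 9]) [0.6203 0.1286]
scene blue (array([364.9, 286. ]), 199, [357, 280, 17, 13]) [ 0.5553 -0.1834]
scene copper (array([341.6, 275.2]), 193, [334, 269, 17, 14]) [ 0.5498 -0.1297]
[0.5278 0.0165 0.0798] [-3.139e+00 -2.000e-03  2.460e+00] 0.0
(array([-0.1466, -0.1366,  0.0299]), array([-3.100e-03, -5.000e-04,  7.819e-01]))
```

Brass stands in the red-end green place; its outline matches the circle to within about 1 px. Next is blue.

arm_command --moves '[[[-0.147,-0.137,0.03],[0,0,0.782],0.055],[[-0.147,-0.137,0.03],[0,0,0.782],0.055],[[-0.147,-0.137,0.03],[0,0,0.782],0.055],[[-0.147,-0.137,0.03],[0,0,0.782],0.055],[[-0.147,-0.137,0.03],[0,0,0.782],0.055]]'

```text
time: 9.45
tool_pos: [0.5615, -0.1841, 0.0488]
tool_rot: [3.141, 0.002, 1.708]
contact_force: [-0.2, 0.6, -0.3]
opening: 0.0548
grip_force: 0.0
```

arm_command --moves '[[[0,0,0],[0,0,0.03],0.055],[[0,0,0],[0,0,0.03],0.055],[[0,0,0],[0,0,0.03],0.055],[[0,0,0],[0,0,0.03],0.055],[[0,0,0],[0,0,0.03],0.055]]'

```text
time: 9.95
tool_pos: [0.5608, -0.1782, 0.0499]
tool_rot: [3.141, 0.0, 1.689]
contact_force: [0.4, -0.4, 0.1]
opening: 0.0548
grip_force: 0.0
```

```bash
python3 - <<'E'
from h import *
robot.read_camera("wrist");look(); print(delta([.556,-.182,-.0205],1.678))
E
```

```text
side brass (array([307.7, 190.6]), 167, [300, 185, 16, 12]) [0.6199 0.1303]
side blue (array([376.4, 291. ]), 296, [367, 282, 21, 19]) [ 0.5551 -0.1823]
side copper (array([353.3, 273.2]), 302, [344, 265, 20, 18]) [ 0.5498 -0.1288]
scene brass (array([282.5, 218.7]), 108, [276, 214, 14, 10]) [0.622  0.1306]
scene blue (array([364.9, 286.3]), 201, [357, 280, 17, 14]) [ 0.5545 -0.1841]
scene copper (array([341.5, 275.1]), 194, [334, 269, 17, 14]) [ 0.55   -0.1293]
[ 0.5607 -0.1784  0.0499] [3.141 0.    1.689] 0.0
(array([-0.003 , -0.0052,  0.0704]), array([0.0002, 0.0002, 0.0106]))
```

arm_command --moves '[[[-0.003,-0.005,0.01],[0,0,0.01],0.055],[[-0.003,-0.005,0.035],[0,0,0.01],0.055],[[-0.003,-0.005,0.055],[0,0,0.01],0.055],[[-0.003,-0.005,0.066],[0,0,0.01],0.055],[[-0.003,-0.005,0.07],[0,0,0.01],0.055]]'

```text
time: 10.6
tool_pos: [0.5549, -0.182, -0.0218]
tool_rot: [-3.139, -0.001, 1.677]
contact_force: [0.6, 0.4, -0.5]
opening: 0.0552
grip_force: 0.0
```

arm_command --moves '[[[0,0,0],[0,0,0],0.055],[[0,0,0],[0,0,0],0.02],[[0,0,0],[0,0,0],0.02],[[0,0,0],[0,0,0],0.02],[[0,0,0],[0,0,0],0.02]]'

```text
time: 11.1
tool_pos: [0.5565, -0.1824, -0.0196]
tool_rot: [3.14, 0.001, 1.678]
contact_force: [-1.4, -0.3, 1.8]
opening: 0.0307
grip_force: 15.0
```

arm_command --moves '[[[0,0,0],[0,0,0],0.02],[[0,0,-0.003],[0,0,0],0.02],[[0,0,-0.015],[0,0,0],0.02],[[0,0,-0.05],[0,0,0],0.02],[[0,0,-0.085],[0,0,0],0.02]]'

```text
time: 11.6
tool_pos: [0.5554, -0.1819, 0.0658]
tool_rot: [-3.14, -0.001, 1.678]
contact_force: [0.9, -1.2, -0.2]
opening: 0.0306
grip_force: 15.0
```

arm_command --moves '[[[0.03,0.005,0],[0,0,-0.138],0.02],[[0.06,0.01,0],[0,0,-0.276],0.02],[[0.1,0.015,0],[0,0,-0.414],0.02],[[0.13,0.02,0],[0,0,-0.552],0.02],[[0.159,0.025,0],[0,0,-0.69],0.02]]'

```text
time: 12.1
tool_pos: [0.5638, -0.02, 0.0656]
tool_rot: [3.141, 0.0, 2.374]
contact_force: [-0.3, 0.0, 0.0]
opening: 0.0303
grip_force: 15.0
```

arm_command --moves '[[[0.025,0.03,0],[0,0,-0.14],0.02],[[0.05,0.06,0],[0,0,-0.28],0.02],[[0.075,0.09,0],[0,0,-0.42],0.02],[[0.1,0.11,0],[0,0,-0.56],0.02],[[0.107,0.12,0],[0,0,-0.699],0.02]]'

```text
time: 12.6
tool_pos: [0.5704, 0.1423, 0.0655]
tool_rot: [3.141, -0.0, 3.075]
contact_force: [-0.2, 0.1, 0.2]
opening: 0.0302
grip_force: 15.0
```

arm_command --moves '[[[0,0,0.01],[0,0,0],0.02],[[0,0,0.03],[0,0,0],0.02],[[0,0,0.04],[0,0,0],0.02],[[0,0,0.045],[0,0,0],0.02],[[0,0,0.045],[0,0,0],0.02]]'

```text
time: 13.1
tool_pos: [0.5708, 0.1384, 0.0191]
tool_rot: [-3.141, -0.001, 3.065]
contact_force: [0.0, 0.0, -0.7]
opening: 0.0308
grip_force: 15.0
```

```bash
python3 - <<'E'
from h import *
robot.read_camera("wrist");look(.04); print(delta([.571,.1395,-.02],3.067))
E
```

```text
side blue (array([279. , 181.7]), 95, [274, 175, 16, 12]) [0.5716 0.1578]
side copper (array([353.3, 273.1]), 302, [344, 265, 20, 18]) [ 0.5343 -0.1503]
scene blue (array([259.8, 210.7]), 86, [255, 205, 15, 11]) [0.5805 0.1605]
[0.5718 0.1389 0.0204] [3.141e+00 1.000e-03 3.066e+00] 14.999417960643768
(array([0.0009, 0.0005, 0.0404]), array([ 0.0001,  0.0012, -0.0012]))
```

Now lower blue, release and retreat.

arm_command --moves '[[[0.001,0.001,0.015],[0,0,0],0.02],[[0.001,0.001,0.028],[0,0,0],0.02],[[0.001,0.001,0.036],[0,0,0],0.02],[[0.001,0.001,0.039],[0,0,0],0.02],[[0.001,0.001,0.04],[0,0,0],0.02]]'

```text
time: 13.75
tool_pos: [0.5696, 0.1401, -0.0198]
tool_rot: [-3.141, -0.002, 3.067]
contact_force: [-5.5, -1.2, 11.0]
opening: 0.0305
grip_force: 15.0
```

arm_command --moves '[[[0,0,0],[0,0,0],0.02],[[0,0,0],[0,0,0],0.055],[[0,0,0],[0,0,0],0.055],[[0,0,0],[0,0,0],0.055],[[0,0,0],[0,0,0],0.055]]'

```text
time: 14.25
tool_pos: [0.5704, 0.1403, -0.0203]
tool_rot: [-3.142, 0.0, 3.067]
contact_force: [-0.1, 0.2, -0.4]
opening: 0.0541
grip_force: 0.0
```

arm_command --moves '[[[0,0,-0.02],[0,0,0],0.055],[[0,0,-0.06],[0,0,0],0.055],[[0,0,-0.09],[0,0,0.14],0.055],[[0,-0.04,-0.09],[0,0,0.28],0.055],[[0,-0.08,-0.09],[0,0,0.42],0.055]]'

```text
time: 14.75
tool_pos: [0.565, 0.0605, 0.071]
tool_rot: [3.14, 0.003, 2.644]
contact_force: [0.2, -1.3, -0.7]
opening: 0.0552
grip_force: 0.0
```

```bash
python3 - <<'E'
from h import *
robot.read_camera("wrist");robot.read_camera("wrist");look(); print(delta([.5505,-.129,.07],1.678))
E
```

```text
side brass (array([307.7, 190.6]), 167, [300, 185, 16, 12]) [0.6199 0.1303]
side blue (array([281.9, 197.6]), 166, [274, 192, 17, 13]) [0.5642 0.1353]
side copper (array([353.3, 273.2]), 303, [344, 265, 20, 18]) [ 0.5498 -0.1288]
scene brass (array([282.4, 218.7]), 107, [276, 214, 14, 10]) [0.6218 0.1308]
scene blue (array([261.9, 225.2]), 119, [255, 221, 15, 10]) [0.566  0.1354]
scene copper (array([341.6, 275.1]), 195, [334, 269, 17, 14]) [ 0.5501 -0.1294]
[0.5643 0.0598 0.0698] [ 3.141 -0.     2.646] 0.0
(array([-0.0776, -0.1727, -0.0003]), array([ 1.000e-04, -2.000e-04,  9.679e-01]))
```

Blue is placed. Both discs sit about 4 mm toward -x, inside the tolerance; I'll compensate for it from here. Next is copper.

arm_command --moves '[[[-0.015,-0.035,0],[0,0,0.138],0.055],[[-0.03,-0.07,0],[0,0,0.276],0.055],[[-0.045,-0.105,0],[0,0,0.414],0.055],[[-0.06,-0.14,0],[0,0,0.552],0.055],[[-0.077,-0.171,0],[0,0,0.69],0.055]]'

```text
time: 15.45
tool_pos: [0.5508, -0.1268, 0.0696]
tool_rot: [-3.141, -0.0, 1.954]
contact_force: [0.2, -0.5, -0.4]
opening: 0.0552
grip_force: 0.0
```

arm_command --moves '[[[0,0,0],[0,0,0.138],0.055],[[0,0,0.01],[0,0,0.278],0.055],[[0,0,0.02],[0,0,0.278],0.055],[[0,0,0.02],[0,0,0.278],0.055],[[0,0,0.02],[0,0,0.278],0.055]]'

```text
time: 15.95
tool_pos: [0.5509, -0.1257, 0.0494]
tool_rot: [-3.141, -0.0, 1.683]
contact_force: [0.4, 0.5, -0.1]
opening: 0.0553
grip_force: 0.0
```

```bash
python3 - <<'E'
from h import *
robot.read_camera("wrist");robot.read_camera("wrist");look(); print(delta([.5503,-.127,-.0205],1.678))
E
```

```text
side blue (array([280.9, 197.9]), 145, [274, 192, 16, 13]) [0.5621 0.1354]
side copper (array([353.2, 273.2]), 302, [344, 265, 20, 18]) [ 0.5497 -0.1287]
scene brass (array([282.5, 218.7]), 108, [276, 214, 14, 10]) [0.622  0.1306]
scene blue (array([261.8, 225.2]), 119, [255, 221, 14, 10]) [0.5658 0.1355]
scene copper (array([341.8, 275.6]), 200, [334, 269, 17, 14]) [ 0.5491 -0.1309]
[ 0.5512 -0.1264  0.0502] [3.141 0.    1.68 ] 0.0
(array([-0.0005, -0.001 ,  0.0707]), array([0.0007, 0.0004, 0.0024]))
```

arm_command --moves '[[[0,-0.001,0.015],[0,0,0],0.055],[[0,-0.001,0.035],[0,0,0],0.055],[[0,-0.001,0.055],[0,0,0],0.055],[[0,-0.001,0.066],[0,0,0],0.055],[[0,-0.001,0.07],[0,0,0],0.055]]'

```text
time: 16.65
tool_pos: [0.5494, -0.1265, -0.0211]
tool_rot: [-3.14, -0.001, 1.679]
contact_force: [0.1, -0.0, -0.3]
opening: 0.055
grip_force: 0.0
```

arm_command --moves '[[[0,0,0],[0,0,0],0.055],[[0,0,0],[0,0,0],0.02],[[0,0,0],[0,0,0],0.02],[[0,0,0],[0,0,0],0.02],[[0,0,0],[0,0,0],0.02]]'

```text
time: 17.15
tool_pos: [0.5504, -0.1268, -0.0196]
tool_rot: [3.14, 0.001, 1.679]
contact_force: [0.1, 0.2, 2.5]
opening: 0.0306
grip_force: 15.0
```

arm_command --moves '[[[0,0,0],[0,0,0],0.02],[[0,0,-0.003],[0,0,0],0.02],[[0,0,-0.015],[0,0,0],0.02],[[0,0,-0.05],[0,0,0],0.02],[[0,0,-0.085],[0,0,0],0.02]]'

```text
time: 17.65
tool_pos: [0.5492, -0.1265, 0.0658]
tool_rot: [-3.14, -0.001, 1.679]
contact_force: [0.8, 0.3, -0.6]
opening: 0.0305
grip_force: 15.0
```

arm_command --moves '[[[0.027,0,0],[0,0,-0.138],0.02],[[0.054,0,0],[0,0,-0.276],0.02],[[0.081,0,0],[0,0,-0.414],0.02],[[0.108,0,0],[0,0,-0.552],0.02],[[0.136,-0.001,0],[0,0,-0.69],0.02]]'

```text
time: 18.15
tool_pos: [0.5342, 0.0093, 0.0656]
tool_rot: [3.141, 0.001, 2.374]
contact_force: [0.7, -0.3, -0.4]
opening: 0.0305
grip_force: 15.0
```

arm_command --moves '[[[0.02,0.018,0],[0,0,-0.14],0.02],[[0.04,0.036,0],[0,0,-0.28],0.02],[[0.06,0.054,0],[0,0,-0.42],0.02],[[0.085,0.072,0],[0,0,-0.56],0.02],[[0.105,0.086,0],[0,0,-0.699],0.02]]'

```text
time: 18.65
tool_pos: [0.5187, 0.1448, 0.0655]
tool_rot: [3.141, 0.0, 3.074]
contact_force: [0.6, -0.2, -0.5]
opening: 0.0305
grip_force: 15.0
```

arm_command --moves '[[[0,0,0.01],[0,0,0],0.02],[[0,0,0.03],[0,0,0],0.02],[[0,0,0.04],[0,0,0],0.02],[[0,0,0.045],[0,0,0],0.02],[[0,0,0.045],[0,0,0],0.02]]'

```text
time: 19.15
tool_pos: [0.5189, 0.1426, 0.0192]
tool_rot: [-3.141, -0.001, 3.066]
contact_force: [0.4, 0.0, 0.2]
opening: 0.0302
grip_force: 15.0
```

```bash
python3 - <<'E'
from h import *
robot.read_camera("wrist");look(.04); print(delta([.5195,.1433,-.02],3.067))
E
```

```text
side blue (array([281.9, 197.6]), 165, [274, 192, 17, 13]) [0.5479 0.1021]
side copper (array([253.9, 188.3]), 97, [249, 181, 17, 13]) [0.5192 0.162 ]
scene copper (array([239.9, 216.5]), 96, [235, 210, 15, 12]) [0.529  0.1652]
[0.5197 0.143  0.0203] [3.142e+00 1.000e-03 3.067e+00] 14.999442994594574
(array([0.0002, 0.0003, 0.0403]), array([ 0.0001,  0.001 , -0.    ]))
```

arm_command --moves '[[[0,0,0.015],[0,0,0],0.02],[[0,0,0.028],[0,0,0],0.02],[[0,0,0.035],[0,0,0],0.02],[[0,0,0.038],[0,0,0],0.02],[[0,0,0.0395],[0,0,0],0.02]]'

```text
time: 19.8
tool_pos: [0.5189, 0.1432, -0.0198]
tool_rot: [-3.141, -0.001, 3.068]
contact_force: [-2.6, -1.5, 9.8]
opening: 0.0308
grip_force: 15.0
```

arm_command --moves '[[[0,0,0],[0,0,0],0.02],[[0,0,0],[0,0,0],0.055],[[0,0,0],[0,0,0],0.055],[[0,0,0],[0,0,0],0.055],[[0,0,0],[0,0,0],0.055]]'

```text
time: 20.3
tool_pos: [0.5192, 0.1433, -0.0197]
tool_rot: [-3.142, 0.0, 3.068]
contact_force: [0.8, 0.2, 0.4]
opening: 0.0544
grip_force: 0.0
```

arm_command --moves '[[[0,0,-0.02],[0,0,0],0.055],[[0,0,-0.06],[0,0,0],0.055],[[0,0,-0.09],[0,0,0.14],0.055],[[0,-0.04,-0.09],[0,0,0.28],0.055],[[0,-0.08,-0.09],[0,0,0.42],0.055]]'

```text
time: 20.8
tool_pos: [0.5139, 0.0634, 0.0715]
tool_rot: [3.14, 0.003, 2.645]
contact_force: [-0.6, -0.4, -0.1]
opening: 0.0548
grip_force: 0.0
```

```bash
python3 - <<'E'
from h import *
robot.read_camera("wrist");robot.read_camera("wrist");look(); print(delta([.5452,-.0725,.07],1.678))
for n in("side","scene"):
    m=robot.camera_model(n); im=robot.read_camera(n); q=proj(m,(.5448,-.0742,.022)).astype(int); print(q)
    for b in blobs(im,(0,0,140),(179,50,255),15,(q[0]-22,q[1]-22,q[0]+22,q[1]+22)): print(n,b,ray(m,b[0],.03).round(4))
E
```

```text
side brass (array([307.7, 190.6]), 167, [300, 185, 16, 12]) [0.6199 0.1303]
side blue (array([281.9, 197.6]), 168, [274, 192, 17, 13]) [0.5642 0.1353]
side copper (array([258.7, 204.4]), 185, [251, 198, 17, 14]) [0.5153 0.138 ]
scene brass (array([282.5, 218.7]), 109, [276, 214, 14, 10]) [0.622  0.1306]
scene blue (array([261.8, 225.2]), 119, [255, 221, 14, 10]) [0.5658 0.1355]
scene copper (array([243. , 231.6]), 129, [236, 227, 15, 10]) [0.5161 0.1378]
[0.5133 0.063  0.0704] [3.141 0.    2.647] 0.0
(array([-0.0924, -0.1041,  0.0003]), array([ 3.000e-04, -1.000e-04,  9.691e-01]))
[331 254]
side (array([332.2, 248.8]), 59, [323, 243, 19, 12]) [ 0.5477 -0.0708  0.03  ]
side (array([320.8, 259.9]), 25, [319, 254, 6, 13]) [ 0.5165 -0.0853  0.03  ]
side (array([343.2, 258.4]), 16, [341, 254, 5, 9]) [ 0.5486 -0.1018  0.03  ]
side (array([345.3, 270.3]), 23, [340, 267, 13, 9]) [ 0.5347 -0.1283  0.03  ]
[319 262]
scene (array([319.1, 258.8]), 56, [313, 254, 15, 9]) [ 0.5452 -0.0728  0.03  ]
scene (array([332.1, 278.6]), 16, [331, 274, 5, 9]) [ 0.5143 -0.1396  0.03  ]
scene (array([306.2, 281.7]), 24, [303, 280, 7, 4]) [ 0.4724 -0.116   0.03  ]
```

Copper sits well. Next is the cup.

arm_command --moves '[[[-0.018,-0.021,0],[0,0,0.138],0.055],[[-0.037,-0.042,0],[0,0,0.276],0.055],[[-0.055,-0.063,0],[0,0,0.414],0.055],[[-0.074,-0.084,0],[0,0,0.552],0.055],[[-0.092,-0.104,0],[0,0,0.69],0.055]]'

```text
time: 21.6
tool_pos: [0.5454, -0.0714, 0.0701]
tool_rot: [-3.142, -0.0, 1.955]
contact_force: [-0.3, 0.2, 0.0]
opening: 0.0551
grip_force: 0.0
```

arm_command --moves '[[[0,0,0],[0,0,0.138],0.055],[[0,0,0.01],[0,0,0.279],0.055],[[0,0,0.02],[0,0,0.279],0.055],[[0,0,0.02],[0,0,0.279],0.055],[[0,0,0.02],[0,0,0.279],0.055]]'

```text
time: 22.1
tool_pos: [0.5448, -0.0709, 0.0499]
tool_rot: [-3.141, -0.0, 1.683]
contact_force: [0.3, -0.1, 0.1]
opening: 0.0548
grip_force: 0.0
```

```bash
python3 - <<'E'
from h import *
robot.read_camera("scene");W=robot.read_camera("wrist");D=robot.read_camera("side");S=robot.read_camera("scene");print(robot.observe()["tool_pos"],delta([.5452,-.073,-.015],1.678))
f=lambda a,x,y,w,h:cv2.resize(a[y:y+h,x:x+w],(400,300),interpolation=2)
cv2.imwrite("pics/k1.png",np.vstack([np.hstack([f(D,290,215,80,60),f(S,280,230,80,60)]),np.hstack([f(W,0,0,640,480),f(W,220,180,200,150)])])[:,:,::-1])
E
```

```text
[ 0.54523245 -0.07149577  0.05064725] (array([-0.0015, -0.0002,  0.0656]), array([0.0007, 0.0003, 0.0022]))
```

View pics/k1.png

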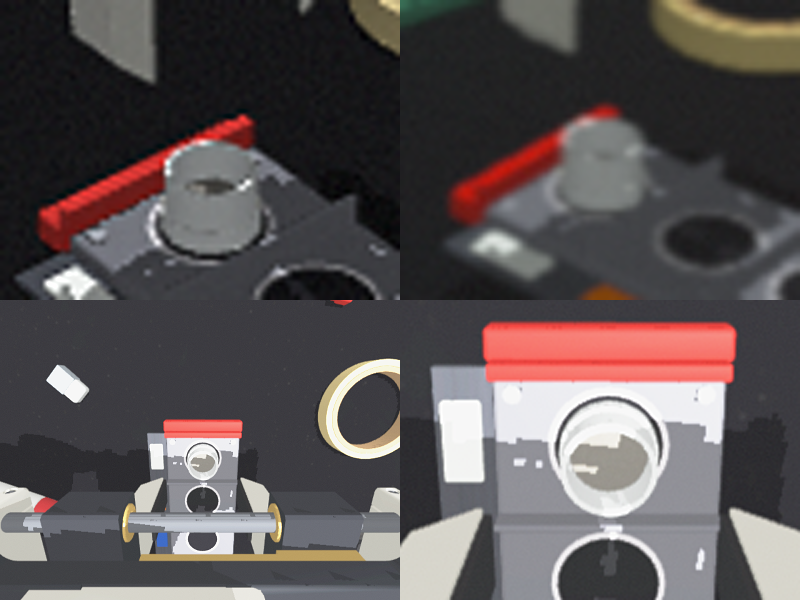

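The cup (wrist crop (608,455)) stands centred between the open fingers. Grasping it now.

arm_command --moves '[[[-0.001,0,0.015],[0,0,0.002],0.055],[[-0.001,0,0.035],[0,0,0.002],0.055],[[-0.001,0,0.052],[0,0,0.002],0.055],[[-0.001,0,0.062],[0,0,0.002],0.055],[[-0.001,0,0.0655],[0,0,0.002],0.055]]'

```text
time: 22.8
tool_pos: [0.5446, -0.0726, -0.016]
tool_rot: [-3.14, -0.0, 1.677]
contact_force: [-0.7, -0.2, 0.6]
opening: 0.055
grip_force: 0.0
```

arm_command --moves '[[[0,0,0],[0,0,0],0.055],[[0,0,0],[0,0,0],0.02],[[0,0,0],[0,0,0],0.02],[[0,0,0],[0,0,0],0.02],[[0,0,0],[0,0,0],0.02]]' --squeeze 10

```text
time: 23.3
tool_pos: [0.5453, -0.0727, -0.0148]
tool_rot: [3.141, 0.0, 1.677]
contact_force: [0.6, 0.4, 2.7]
opening: 0.0302
grip_force: 10.0
```

arm_command --moves '[[[0,0,0],[0,0,0],0.02],[[0,0,-0.003],[0,0,0],0.02],[[0,0,-0.015],[0,0,0],0.02],[[0,0,-0.05],[0,0,0],0.02],[[0,0,-0.08],[0,0,0],0.02]]'

```text
time: 23.8
tool_pos: [0.5449, -0.0726, 0.0664]
tool_rot: [-3.141, -0.0, 1.677]
contact_force: [0.5, 0.1, 0.0]
opening: 0.0301
grip_force: 10.0
```

arm_command --moves '[[[0.022,-0.006,0],[0,0,-0.138],0.02],[[0.045,-0.012,0],[0,0,-0.276],0.02],[[0.068,-0.018,0],[0,0,-0.414],0.02],[[0.09,-0.024,0],[0,0,-0.552],0.02],[[0.114,-0.028,0],[0,0,-0.69],0.02]]'

```text
time: 24.3
tool_pos: [0.5048, 0.0384, 0.0657]
tool_rot: [3.141, 0.001, 2.372]
contact_force: [0.8, -0.1, -0.6]
opening: 0.03
grip_force: 10.0
```

arm_command --moves '[[[0.02,0.01,0],[0,0,-0.14],0.02],[[0.04,0.02,0],[0,0,-0.28],0.02],[[0.06,0.03,0],[0,0,-0.42],0.02],[[0.085,0.04,0],[0,0,-0.56],0.02],[[0.105,0.051,0],[0,0,-0.699],0.02]]'

```text
time: 24.8
tool_pos: [0.4651, 0.1487, 0.0656]
tool_rot: [3.142, 0.0, 3.072]
contact_force: [0.2, 0.0, -0.3]
opening: 0.0301
grip_force: 10.0
```

arm_command --moves '[[[0,0,0.01],[0,0,0],0.02],[[0,0,0.025],[0,0,0],0.02],[[0,0,0.035],[0,0,0],0.02],[[0,0,0.04],[0,0,0],0.02],[[0,0,0.04],[0,0,0],0.02]]'

```text
time: 25.3
tool_pos: [0.4655, 0.1471, 0.0241]
tool_rot: [-3.141, -0.001, 3.064]
contact_force: [-0.5, -0.5, 0.2]
opening: 0.0299
grip_force: 10.0
```

```bash
python3 - <<'E'
from h import *
robot.read_camera("wrist");o=robot.observe();print(o["tool_pos"],o["tool_rot"],o["grip_force"],delta([.4655,.1475,-.0145],3.067))
E
```

```text
[0.46586696 0.14720398 0.02461916] [-3.14135269e+00 -4.71672217e-04  3.06458030e+00] 9.997588564007742 (array([0.0004, 0.0003, 0.0391]), array([-0.0002, -0.0005, -0.0024]))
```

arm_command --moves '[[[0,0,0.015],[0,0,-0.002],0.02],[[0,0,0.028],[0,0,-0.002],0.02],[[0,0,0.035],[0,0,-0.002],0.02],[[0,0,0.038],[0,0,-0.002],0.02],[[0,0,0.039],[0,0,-0.002],0.02]]'

```text
time: 25.85
tool_pos: [0.466, 0.1476, -0.0141]
tool_rot: [-3.142, 0.0, 3.068]
contact_force: [0.2, -0.3, -0.1]
opening: 0.0298
grip_force: 10.0
```

arm_command --moves '[[[0,0,0],[0,0,0],0.02],[[0,0,0],[0,0,0],0.055],[[0,0,0],[0,0,0],0.055],[[0,0,0],[0,0,0],0.055],[[0,0,0],[0,0,0],0.055]]'

```text
time: 26.35
tool_pos: [0.4659, 0.1477, -0.0141]
tool_rot: [-3.142, 0.0, 3.068]
contact_force: [-0.2, 0.9, -0.3]
opening: 0.054
grip_force: 0.0
```

arm_command --moves '[[[0,0,-0.02],[0,0,0],0.055],[[0,0,-0.06],[0,0,0],0.055],[[0,0,-0.1],[0,0,0],0.055],[[0,0,-0.15],[0,0,0],0.055],[[-0.05,0,-0.19],[0,0,0],0.055]]'

```text
time: 26.85
tool_pos: [0.5025, 0.1455, 0.1709]
tool_rot: [3.141, 0.001, 3.069]
contact_force: [1.4, -0.4, -1.2]
opening: 0.0548
grip_force: 0.0
```

arm_command --moves '[[[-0.04,0,-0.02],[0,0,0],0.055],[[-0.08,0,-0.04],[0,0,0],0.055],[[-0.12,0,-0.04],[0,0,0],0.055],[[-0.12,0,-0.04],[0,0,0],0.055],[[-0.12,0,-0.04],[0,0,0],0.055]]'

```text
time: 27.35
tool_pos: [0.6241, 0.1357, 0.2056]
tool_rot: [-3.141, -0.002, 3.067]
contact_force: [0.3, -0.9, 0.3]
opening: 0.0551
grip_force: 0.0
```

```bash
python3 - <<'E'
from h import *
robot.read_camera("wrist");m=robot.camera_model("wrist");W=robot.read_camera("wrist");D=robot.read_camera("side");look()
for q in((.4635,.1475),(.517,.1433),(.571,.1395),(.625,.1355)): print(proj(m,(*q,.01)).round())
f=lambda a,x,y,w,h:cv2.resize(a[y:y+h,x:x+w],(400,300),interpolation=2)
cv2.imwrite("pics/e1.png",np.hstack([f(D,215,165,120,90),f(W,0,0,640,480)])[:,:,::-1])
E
```

```text
side brass (array([307.6, 190.6]), 168, [300, 185, 16, 12]) [0.6197 0.1304]
side blue (array([281.8, 197.9]), 148, [274, 192, 16, 13]) [0.5635 0.1344]
side copper (array([258.8, 204.4]), 186, [251, 198, 17, 14]) [0.5154 0.1379]
scene brass (array([282.4, 218.9]), 109, [276, 214, 14, 11]) [0.6211 0.13  ]
scene blue (array([262.1, 225.5]), 119, [255, 221, 15, 10]) [0.5654 0.1339]
scene copper (array([243. , 231.6]), 128, [236, 227, 15, 10]) [0.5161 0.1378]
[0.6236 0.1362 0.2075] [-3.142  0.     3.068] 0.0
[322.  44.]
[322. 103.]
[322. 157.]
[322. 207.]
```

View pics/e1.png

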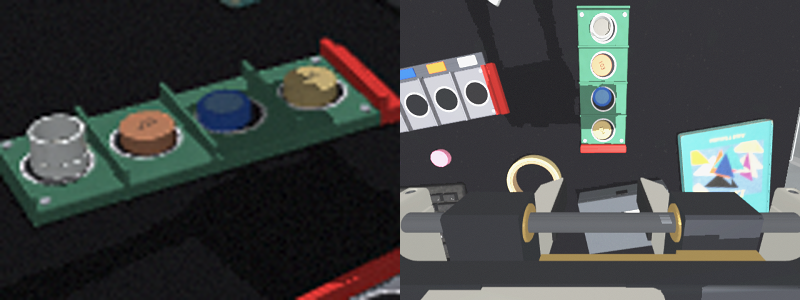

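From the red end, the green rack holds brass, blue, copper and cup. All four are upright and inside their circles (side crop (310,85), (225,110), (150,135) and (57,148)), and the arm is clear.

```bash
python3 -c "
from cell import robot
print(robot.hand_in())"
```

```text
the job is handed in; nothing more can be done
None
```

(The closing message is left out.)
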